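Tighten the winged ring nut of a gluing clamp

TASK

Two freshly glued platform plates lie under the arm of the hold-down clamp on the plywood board. Screw the winged ring nut down its threaded stud, clockwise seen from above, until it meets the clamp arm and the resistance clearly rises. Then nip it up by about an eighth of a turn more, so that the arm's foot presses the plates together (a quarter turn is the most that the prints will bear), and let go, leaving the plates where they lie.

Things in the scene. Friction and masses are not known exactly. Their poses are not given: they have to be found in the camera images.
- nut (a joint): Turn of the winged ring nut about the stud, rad. 0 = the nut's underside just meets the clamp arm; -6.28 = one full turn above it. Grows as it is screwed down (clockwise from above). One turn = 8 mm of travel. Runs freely with about 0.06 N m drag below 0; above 0 a sprung foot gives, and the drag rises steadily by roughly 0.25 N m per rad. Self-locking: it stays where it is left.
- nut_centre (a point): Dark grey plastic winged ring nut on the steel stud; this point is on its axis, 24 mm above its underside, and moves down with it. Flange 52 mm across, 8 mm high; round hub above it 42 mm across, up to 12 mm above this point; two opposite wings reach 50 mm from the axis, 10 mm thick, from 18 mm below to 19 mm above this point. Own z up; own x runs along the wings.
- wing_a (a point): Middle of one wing of the nut, 33.5 mm from the nut's axis and 2.5 mm higher than nut_centre; the other wing lies opposite. The wing is a rounded upright blade 10 mm thick.
- jig: Fixed plywood gluing board 240 x 250 x 12 mm on the bench; origin at the centre of its underside, x away from the robot, y left at yaw 0. Vertical stud, 26 mm over the thread, at its (0, 30 mm), top at z = 120 mm. Hinge bracket at its y = 90 to 118 mm, x to +-48 mm, top at z = 72 mm: 10 mm beyond the sweep of the wings.
- clamp_arm: Aluminium clamp arm, a slotted bar 60 mm wide and 14 mm thick, hinged in the bracket and lying level over the plates; origin on the hinge pin, the arm runs along the board's -y, past the stud (72 mm on), to a sprung rubber foot under its round end (160 mm on). Its top is 70 mm above the bench under the nut.
- upper_plate: Upper grey printed platform plate, cobbled, 214 x 88 x 16 mm, loose on the lower one; origin at the centre of its underside. The rubber foot of the arm rests on its middle with 2 N, and presses about 10 N more per rad that the nut is turned past 0.
- lower_plate: Lower grey printed platform plate, smooth, 214 x 88 x 16 mm, loose on the board beside the low fences; origin at the centre of its underside.

How it is judged:
At the end, for the whole second after the job is handed in: The nut is screwed down onto the clamp arm (past 0 by at least 0.1 rad) and stands still, the arm presses the upper plate with 4.5 to 24 N, both plates within 10 mm of where they lay (contact force between clamp_arm and upper_plate between 4.5 and 24 N and value of joint nut above 0.1 rad and velocity of joint nut between -0.05 and 0.05 rad/s and distance of each of upper_plate, lower_plate from where it was at the start of the episode below 0.01 m); the robot touches nothing.
It fails at once if the prints are crushed: the arm presses the upper plate with more than 28 N (contact force between clamp_arm and upper_plate above 28 N).
It fails at once if a plate is shifted by more than 15 mm (distance of any of upper_plate, lower_plate from where it was at the start of the episode above 0.015 m).
It also fails if it takes over 61 s, if anything falls off the work surface, if the arm or the gripper's body presses on something with over 40 N, if the wrist force passes 120 N, or if a joint passes its speed limit or range.

ROBOT

A 7-joint arm with a two-finger parallel gripper is mounted at the origin on a cart in front of the work surface, level with it; the furniture and walls round the work are solid. World frame = base frame: x ahead of the robot, y to its left, z up, the work surface at z = 0. Lengths are in m, angles in rad, forces in N, time in s.
With the tool pointing down it reaches from about 0.425 to 0.925 m from the base axis. Payload 6.8 kg.
Tool frame: the origin (TCP) lies on the centre line of the jaws, within the pads' length; the fingertips stand bot.tip_reach ahead of it and the grasp point (between the pads) lies 3 mm ahead of it (bot.tip_reach is the distance from the TCP to the fingertips, in m); z points along the fingers, y is the line along which they close (so a half turn about z gives the same grasp; the last joint's range is limited). The gripper opens to 85 mm and grips with 20 to 120 N. Pads are 22 mm wide; open, the fingers measure 114 mm over their backs; the gripper's body (76 mm by 85 mm) begins 54 mm behind the grasp point. The pads swing forward as they close: fully open they stand 13 mm farther back than shut.
Start: joints at [1.116, 0.477, 0.022, 1.555, -0.011, 1.109, -0.083], TCP at [0.229, -0.635, 0.253] pointing down, gripper open.
Joint ranges: [-2.96, 2.96], [-0.34, 2.1], [-1.41, 1.46], [0.24, 2.44], [-1.37, 4.51], [0.17, 1.92], [-2.96, 2.96]. Speed limits (rad/s): [2.39, 2.39, 3.14, 3.14, 3.14, 3.14, 3.14].

INTERFACE

Orientations are given as a unit quaternion [w, x, y, z].
In Python, from station import bot gives the robot as it stands.
- The arm moves only by the tool jog_arm, never from a script. Its argument "deltas" is a list of rows, each a list of 7 numbers: the shift along the world's x, y, z in m, then the turn, a rotation vector about the world's x, y, z in rad, then the opening, from 0 (shut) to 1 (fully open). In form: [[x, y, z, rx, ry, rz, grip], ...]. A call has 1 to 10 rows; each row shifts and turns the commanded pose from where the row before left it; what a row does not reach is not made up. A row lasts 1/10 s, in which the tool goes at most 50 mm and 8.59 degrees, less where a joint would pass 70% of its speed; a pose out of reach is approached as far as the arm can. A call with a gripper value outside its range is refused whole. The fingers move at their own pace and stop on an object; "newtons" is the grip in N (left out, the last holds). Time passes only in rows, so rows that do not move let the fingers close. It gives the time, the measured TCP pose, the force, the opening and the grip force at its end, in the units of the state.
- bot.get_obs(): the state, without advancing time (a new reading comes with each control period).
- bot.read_camera(name): name is "scene" or "top" or "wrist"; returns a dict with "img" (384x512x3 uint8, red, green, blue), "K" (3x3 intrinsics, pixels), "eye" and "attitude" of the camera in the world. Camera axes: x right, y down, z forward; pixel columns grow to the right and rows downward; lengths in m; the calibration is good to about 2 mm. The wrist camera is an equidistant fisheye: a pixel r from the principal point sees the ray r / f radians off the axis. A picture is of the moment at which its call begins. There is no depth.
- bot.hand_in(): hands the job in; it is judged then, once.
The state is a dict: "t": time; "q": joint angles; "joint_vel": joint speeds; "joint_torque": joint torques, N m; "eef_pos": TCP position; "tool_rot": TCP orientation; "contact_force": force on the tool from outside, world axes, zero at the start; "torque": the same for the moment, N m; "gripper_width": opening from 0.0 (shut) to 1.0 (fully open); "grasp_force": force on a finger pad.
Only numpy, scipy, OpenCV 4.12 (cv2) and the standard library are available. Lean on these libraries where they do the work, as an engineer would, in place of code of your own. Each camera call takes 0.05 s, during which the arm holds its last target. There are 200 camera calls.

## Working session

There is one attempt and no reset: what is moved stays moved. The work goes in short steps, Python scripts to look and compute and a tool call to move; the robot and the scene stay as the last step left them, time stands still between calls to the robot, and variables do not carry over. Pictures are saved under pics/ and viewed, at most 10 in all, crops included, and the job is handed in when it is done.

Besides the shell and the picture viewer there is one more tool, called after "Emit:" by a JSON object that holds its "op" and its "data". jog_arm: Moves the arm, as the interface text tells. Its arguments: {"type":"object","properties":{"deltas":{"type":"array"},"newtons":{"type":"number"}},"required":["deltas"]}

```bash
mkdir -p pics
cat > h.py <<'E'
import numpy as np, cv2
from station import bot
from scipy.spatial.transform import Rotation as R
def snap(n,f):
    c=bot.read_camera(n); cv2.imwrite(f'pics/{f}.png',c['img'][:,:,::-1]); np.savez(f'pics/{f}.npz',K=c['K'],eye=c['eye'],att=c['attitude']); return c
def rot(a):
    a=np.array(a); 
    return a if a.shape==(3,3) else R.from_quat(a,scalar_first=True).as_matrix()
def px2z(f,u,v,z):
    d=np.load(f'pics/{f}.npz'); r=rot(d['att'])@np.linalg.inv(d['K'])@[u,v,1]; e=d['eye']; return e+r*(z-e[2])/r[2]
def proj(f,p):
    d=np.load(f'pics/{f}.npz'); q=d['K']@(rot(d['att']).T@(np.array(p)-d['eye'])); return q[:2]/q[2]
E
python3 - <<'E'
from h import *
for n in('top','scene'):
    c=snap(n,n+'0'); print(n,c['K'],c['eye'],c['attitude'])
a=cv2.imread('pics/top0.png');cv2.imwrite('pics/both.png',cv2.resize(np.vstack([a,cv2.imread('pics/scene0.png')]),None,fx=.78,fy=.78))
print(bot.get_obs(),bot.tip_reach)
E
```

```text
top [[384.39825493   0.         253.65616466]
 [  0.         384.39825493 192.64507868]
 [  0.           0.           1.        ]] [ 0.37843223 -0.14406578  0.93472977] [ 0.07192845 -0.6969953   0.71052321 -0.06465766]
scene [[441.78050575   0.         257.72473338]
 [  0.         441.78050575 199.63441593]
 [  0.           0.           1.        ]] [0.01219864 0.41522959 0.48863588] [ 0.18432671 -0.29058719  0.80725789 -0.47949707]
{'t': 0.1, 'q': array([ 1.11591227,  0.47770444,  0.02234167,  1.55634896, -0.01149227,
        1.10928261, -0.08309043]), 'joint_vel': array([-0.00120344, -0.00207617, -0.00036705, -0.00334309, -0.00046697,
        0.00055425,  0.0001169 ]), 'joint_torque': array([ 4.28097017e-03, -5.97759211e+01,  1.61355726e+00, -2.81956083e+01,
        1.28511313e-02,  4.96555207e-03,  2.84884931e-05]), 'eef_pos': array([ 0.22923985, -0.63435878,  0.25243312]), 'tool_rot': array([-7.82526081e-04,  9.85001976e-01,  1.72541169e-01, -1.99607312e-04]), 'contact_force': array([ 0.45573227, -0.40563425,  0.57416581]), 'torque': array([ 0.00353495, -0.02511261, -0.08621443]), 'grasp_force': 0.0, 'gripper_width': 1.0026796819322592} 0.022
```

View pics/both.png

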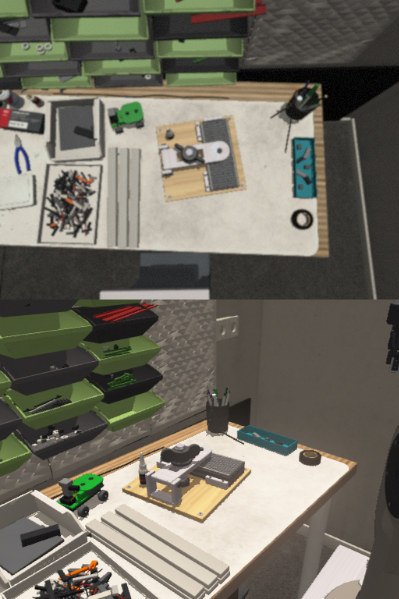

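Run:
```python
from h import *
a=cv2.imread('pics/top0.png')[140:265,195:325];b=cv2.imread('pics/scene0.png')[170:290,150:330]
a=cv2.resize(a,None,fx=3,fy=3,interpolation=2);b=cv2.resize(b,None,fx=2.2,fy=2.2,interpolation=2)
o=np.zeros((375,790,3),np.uint8);o[:,:390]=a;o[:b.shape[0],392:392+b.shape[1]]=b
cv2.imwrite('pics/c.png',o)
```

```text
(no output)
```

View pics/c.png

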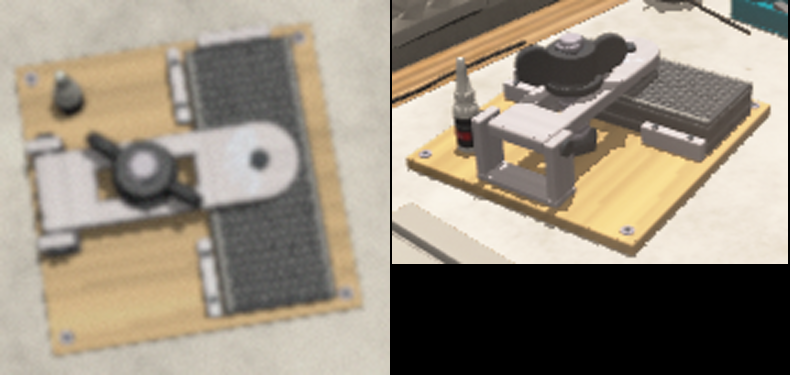

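```bash
cat >> h.py <<'E'
T=lambda x,y:(195+x/3,140+y/3)
S=lambda x,y:(150+(x-392)/2.2,170+y/2.2)
E
python3 - <<'E'
from h import *
c=np.array([px2z('top0',*T(*p),.012)[:2] for p in[(15,68),(312,22),(360,300),(55,352)]])
print(c,np.linalg.norm(c-np.roll(c,1,0),axis=1))
o=c.mean(0); yv=(c[0]+c[3]-c[1]-c[2]);yv/=np.linalg.norm(yv);print('o',o,'yaw',np.arctan2(-yv[0],yv[1]))
st=o+.03*yv;print('stud',st,'from top',px2z('top0',*T(145,163),.12))
w=[px2z('top0',*T(*p),.112)[:2] for p in[(90,136),(200,205)]];print(w,np.linalg.norm(w[0]-w[1]),np.mean(w,axis=0))
d=w[0]-w[1];a=np.arctan2(d[1],d[0]);print('wing az',a)
cv=lambda uv:(392+(uv[0]-150)*2.2,(uv[1]-170)*2.2)
print('studtop scene',cv(proj('scene0',[*st,.12])))
for z in(.094,.098,.102,.106,.110):
    e=[cv(proj('scene0',[*(st+s*.05*np.array([np.cos(a),np.sin(a)])),z+h])) for s in(1,-1) for h in (.019,-.018)]
    v=np.array([.0122,.4152])-st;v/=np.linalg.norm(v)
    print(z,np.round(e).tolist(),'flange front bottom',np.round(cv(proj('scene0',[*(st+.026*v),z-.024]))))
E
```

```text
[[ 0.63803075 -0.00404677]
 [ 0.67241023 -0.25162191]
 [ 0.44129295 -0.28032968]
 [ 0.40497846 -0.03776053]] [0.23547821 0.24995079 0.23289339 0.24527237]
o [ 0.5391781  -0.14343972] yaw 0.1432431064069271
stud [ 0.53489548 -0.11374698] from top [ 0.53487164 -0.11475456  0.12      ]
[array([ 0.55730365, -0.07454398]), array([ 0.50476737, -0.15373717])] 0.09503484313965854 [ 0.53103551 -0.11414058]
wing az 0.9850628683739578
studtop scene (np.float64(570.0227585066777), np.float64(36.607175600680804))
0.094 [[513.0, 52.0], [516.0, 91.0], [627.0, 36.0], [627.0, 73.0]] flange front bottom [574. 103.]
0.098 [[512.0, 48.0], [516.0, 86.0], [626.0, 32.0], [627.0, 69.0]] flange front bottom [573.  99.]
0.102 [[512.0, 44.0], [515.0, 82.0], [626.0, 27.0], [627.0, 65.0]] flange front bottom [573.  94.]
0.106 [[512.0, 40.0], [515.0, 78.0], [626.0, 23.0], [627.0, 61.0]] flange front bottom [573.  90.]
0.11 [[511.0, 35.0], [514.0, 74.0], [626.0, 19.0], [627.0, 57.0]] flange front bottom [573.  86.]
```

Emit:
{"op": "jog_arm", "data": {"deltas": [[0.015, 0.026, -0.002, 0, 0, 0.145, 1], [0.015, 0.026, -0.002, 0, 0, 0.145, 1], [0.015, 0.026, -0.002, 0, 0, 0.145, 1], [0.015, 0.026, -0.002, 0, 0, 0.145, 1], [0.015, 0.026, -0.002, 0, 0, 0.145, 1], [0.015, 0.026, -0.002, 0, 0, 0.145, 1], [0.015, 0.026, -0.002, 0, 0, 0.145, 1], [0.015, 0.026, -0.002, 0, 0, 0.145, 1], [0.015, 0.026, -0.002, 0, 0, 0.145, 1], [0.015, 0.026, -0.002, 0, 0, 0.145, 1]]}}

```text
t: 1.1
eef_pos: [0.3796, -0.3736, 0.2329]
tool_rot: [-0.0, 0.621, 0.784, -0.0]
contact_force: [-0.2, -0.2, 0.5]
gripper_width: 1.0
grasp_force: 0.0
```

Emit:
{"op": "jog_arm", "data": {"deltas": [[0.015, 0.026, -0.002, 0, 0, 0.145, 1], [0.015, 0.026, -0.002, 0, 0, 0.145, 1], [0.015, 0.026, -0.002, 0, 0, 0.145, 1], [0.015, 0.026, -0.002, 0, 0, 0.145, 1], [0.015, 0.026, -0.002, 0, 0, 0.145, 1], [0.015, 0.026, -0.002, 0, 0, 0.145, 1], [0.015, 0.026, -0.002, 0, 0, 0.145, 1], [0.015, 0.026, -0.002, 0, 0, 0.145, 1], [0.015, 0.026, -0.002, 0, 0, 0.145, 1], [0.015, 0.026, -0.002, 0, 0, 0.145, 1]]}}

```text
t: 2.1
eef_pos: [0.5296, -0.1139, 0.213]
tool_rot: [-0.0, -0.055, 0.998, -0.0]
contact_force: [1.3, 0.1, -0.1]
gripper_width: 1.001
grasp_force: 0.0
```

Emit:
{"op": "jog_arm", "data": {"deltas": [[0, 0, 0, 0, 0, 0.14, 1], [0, 0, 0, 0, 0, 0.14, 1], [0, 0, 0, 0, 0, 0.14, 1], [0, 0, 0, 0, 0, 0.14, 1], [0, 0, 0, 0, 0, 0, 1]]}}

```text
t: 2.6
eef_pos: [0.5291, -0.115, 0.2128]
tool_rot: [-0.0, -0.327, 0.945, 0.0]
contact_force: [-0.0, 0.2, 0.0]
gripper_width: 1.002
grasp_force: 0.0
```

Run:
```python
from h import *
c=snap('wrist','w1');o=bot.get_obs();print(o['q'],o['eef_pos'],o['tool_rot'],o['t'],o['torque'],o['contact_force']);r=R.from_quat(o['tool_rot'],scalar_first=True).as_matrix();print(r)
print(c['K'],c['eye'],c['attitude'])
```

```text
[ 0.78972954  0.43666738 -0.87299495  1.87276902  0.39094614  1.01404338
  1.98356773] [ 0.52912148 -0.11499435  0.21290773] [-2.70464567e-04 -3.24936030e-01  9.45735879e-01  3.88362510e-04] 2.65 [ 0.04035175  0.02811473 -0.02219168] [ 0.21415776  0.02874009 -0.30574251]
[[-7.88833007e-01 -6.14607113e-01 -7.63962034e-04]
 [-6.14607534e-01  7.88832851e-01  5.58809353e-04]
 [ 2.59190146e-04  9.10344084e-04 -9.99999552e-01]]
[[297.31863964   0.         261.23464804]
 [  0.         297.31863964 190.28171903]
 [  0.           0.           1.        ]] [ 0.4767111  -0.1558154   0.33314021] [0.05689878 0.43286086 0.89172347 0.11926134]
```

View pics/w1.png

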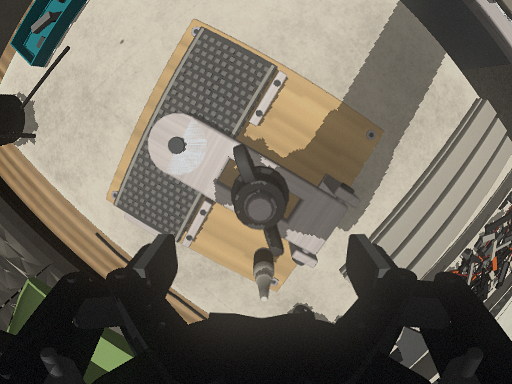

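```bash
cat >> h.py <<'E'
def fish(f,u,v,z):
    d=np.load(f'pics/{f}.npz');K=d['K'];a=np.array([(u-K[0,2])/K[0,0],(v-K[1,2])/K[1,1]]);t=np.linalg.norm(a)
    r=rot(d['att'])@np.r_[a/t*np.sin(t),np.cos(t)];e=d['eye'];return (e+r*(z-e[2])/r[2])[:2]
E
python3 - <<'E'
from h import *
print('stud',fish('w1',262,206,.12),'hub@.11',fish('w1',261,204,.11))
a=fish('w1',238,148,.117);b=fish('w1',281,252,.117);print(a,b,(a+b)/2,np.linalg.norm(a-b),np.arctan2(*(b-a)[::-1]))
E
```

```text
stud [ 0.53121913 -0.11166353] hub@.11 [ 0.53296062 -0.11123956]
[ 0.50789879 -0.15239313] [ 0.55342972 -0.07446498] [ 0.53066425 -0.11342905] 0.09025443228529156 1.0420246581212904
```

Emit:
{"op": "jog_arm", "data": {"deltas": [[0.003, 0.002, -0.015, 0, 0, 0, 1], [0, 0, -0.015, 0, 0, 0, 1], [0, 0, -0.015, 0, 0, 0, 1], [0, 0, -0.015, 0, 0, 0, 1], [0, 0, -0.015, 0, 0, 0, 1], [0, 0, -0.015, 0, 0, 0, 1], [0, 0, -0.011, 0, 0, 0, 1], [0, 0, 0, 0, 0, 0, 0.6]], "newtons": 40}}

```text
t: 3.45
eef_pos: [0.5314, -0.1127, 0.1105]
tool_rot: [-0.001, -0.327, 0.945, 0.001]
contact_force: [-0.6, -0.3, 0.3]
gripper_width: 0.857
grasp_force: 0.0
```

Emit:
{"op": "jog_arm", "data": {"deltas": [[0, 0, 0, 0, 0, 0, 0.4], [0, 0, 0, 0, 0, 0, 0.3], [0, 0, 0, 0, 0, 0, 0.3], [0, 0, 0, 0, 0, 0, 0.3], [0, 0, 0, 0, 0, 0, 0.3]], "newtons": 40}}

```text
t: 3.95
eef_pos: [0.5334, -0.1132, 0.1134]
tool_rot: [0.001, -0.326, 0.945, -0.001]
contact_force: [-0.5, -1.5, 5.7]
gripper_width: 0.475
grasp_force: 40.1
```

```bash
cat > s.py <<'E'
from h import *
o=bot.get_obs();r=R.from_quat(o['tool_rot'],scalar_first=True).as_matrix()
print(o['t'],'q',o['q'].round(2),'p',o['eef_pos'].round(4),'psi',np.arctan2(r[1,0],r[0,0]).round(3),'F',o['contact_force'].round(2),'M',o['torque'].round(3),o['gripper_width'],o['grasp_force'])
E
python3 s.py; python3 -c "
from h import *
c=snap('scene','s2')['img'][160:300,140:340,::-1];d=snap('wrist','w2')['img'][:,:,::-1]
o=np.zeros((300,800,3),np.uint8);o[:280,:400]=cv2.resize(c,(400,280));o[:,400:]=cv2.resize(d,(400,300));cv2.imwrite('pics/c2.png',o)"
```

```text
3.95 q [ 0.7   0.57 -0.78  1.95  0.53  0.84  1.87] p [ 0.5334 -0.1132  0.1134] psi -2.477 F [-0.47 -1.48  5.68] M [-0.209  0.141  0.04 ] 0.4745009736151224 40.05666732788086
```

View pics/c2.png

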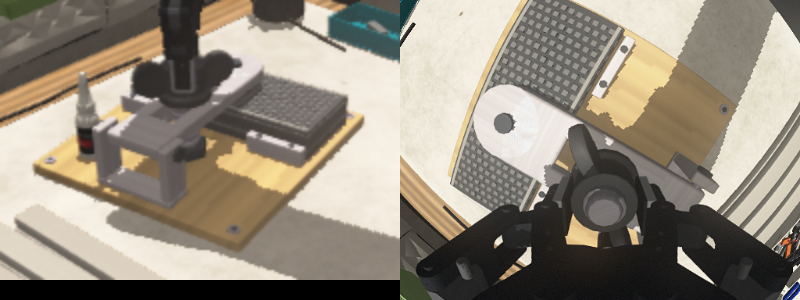

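Emit:
{"op": "jog_arm", "data": {"deltas": [[0, 0, 0, 0, 0, -0.07, 0.3], [0, 0, -0.0002, 0, 0, -0.14, 0.3], [0, 0, -0.0002, 0, 0, -0.14, 0.3], [0, 0, -0.0002, 0, 0, -0.14, 0.3], [0, 0, -0.0002, 0, 0, -0.14, 0.3], [0, 0, -0.0002, 0, 0, -0.14, 0.3], [0, 0, -0.0002, 0, 0, -0.14, 0.3]]}}

```text
t: 4.75
eef_pos: [0.5331, -0.1115, 0.1122]
tool_rot: [0.001, 0.124, 0.992, 0.001]
contact_force: [-2.0, 3.9, 8.0]
gripper_width: 0.476
grasp_force: 40.3
```

```bash
python3 s.py; python3 -c "
from h import *
c=snap('scene','s3')['img'][170:270,150:300,::-1];d=snap('wrist','w3')['img'][:,:,::-1]
o=np.zeros((300,800,3),np.uint8);o[:267,:400]=cv2.resize(c,(400,267),interpolation=2);o[:,400:]=cv2.resize(d,(400,300));cv2.imwrite('pics/c3.png',o)"
```

```text
4.75 q [ 0.54  0.51 -0.57  1.96  0.38  0.78  1.08] p [ 0.5331 -0.1115  0.1122] psi 2.892 F [-1.97  3.91  8.01] M [0.719 0.339 0.128] 0.4762188261358912 40.31810760498047
```

View pics/c3.png

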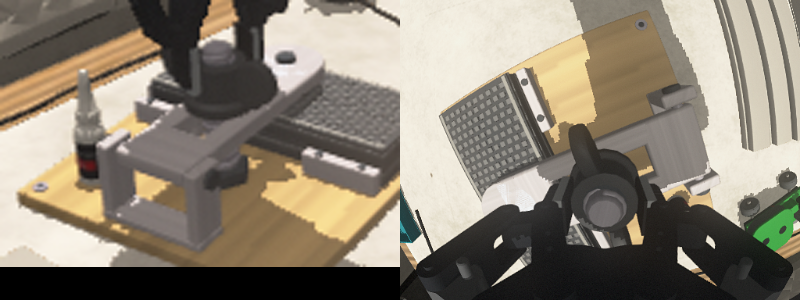

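Emit:
{"op": "jog_arm", "data": {"deltas": [[0, 0.001, 0.001, 0, 0, -0.1, 0.3], [0, 0, -0.0002, 0, 0, -0.14, 0.3], [0, 0, -0.0002, 0, 0, -0.14, 0.3], [0, 0, -0.0002, 0, 0, -0.14, 0.3], [0, 0, -0.0002, 0, 0, -0.14, 0.3], [0, 0, 0, 0, 0, 0, 0.3], [0, 0, 0, 0, 0, 0, 0.3]]}}

```text
t: 5.55
eef_pos: [0.5337, -0.1103, 0.1116]
tool_rot: [0.001, 0.435, 0.9, 0.001]
contact_force: [3.7, 3.2, -3.1]
gripper_width: 0.473
grasp_force: 41.9
```

```bash
python3 s.py
```

```text
5.55 q [ 0.42  0.48 -0.41  1.97  0.27  0.75  0.52] p [ 0.5337 -0.1103  0.1116] psi 2.241 F [ 3.75  3.2  -3.05] M [ 0.79  -0.918 -0.004] 0.473483290753956 41.86512529850006
```

Emit:
{"op": "jog_arm", "data": {"deltas": [[0.001, 0.001, -0.0005, 0, 0, -0.14, 0.3], [0, 0, -0.0002, 0, 0, -0.14, 0.3], [0, 0, -0.0002, 0, 0, -0.14, 0.3], [0, 0, -0.0002, 0, 0, -0.14, 0.3], [0, 0, -0.0002, 0, 0, -0.14, 0.3]]}}

```text
t: 6.05
eef_pos: [0.5351, -0.1097, 0.1107]
tool_rot: [0.001, 0.719, 0.695, 0.002]
contact_force: [4.0, 2.3, -1.3]
gripper_width: 0.474
grasp_force: 42.2
```

```bash
python3 s.py
```

```text
6.05 q [ 0.28  0.46 -0.25  1.97  0.16  0.72 -0.09] p [ 0.5351 -0.1097  0.1107] psi 1.536 F [ 3.99  2.28 -1.34] M [ 0.475 -0.999  0.037] 0.4744107440889145 42.220845222473145
```

Emit:
{"op": "jog_arm", "data": {"deltas": [[0, 0, -0.0002, 0, 0, -0.14, 0.3], [0, 0, -0.0002, 0, 0, -0.14, 0.3], [0, 0, -0.0002, 0, 0, -0.14, 0.3]]}}

```text
t: 6.35
eef_pos: [0.5359, -0.11, 0.1102]
tool_rot: [0.001, 0.848, 0.529, 0.002]
contact_force: [5.9, 0.9, -3.8]
gripper_width: 0.473
grasp_force: 42.0
```

```bash
python3 s.py; python3 -c "
from h import *
c=snap('scene','s4')['img'][170:270,150:300,::-1];d=snap('wrist','w4')['img'][:,:,::-1]
o=np.zeros((300,800,3),np.uint8);o[:267,:400]=cv2.resize(c,(400,267),interpolation=2);o[:,400:]=cv2.resize(d,(400,300));cv2.imwrite('pics/c4.png',o)"
```

```text
6.35 q [ 0.2   0.45 -0.14  1.98  0.09  0.71 -0.45] p [ 0.5359 -0.11    0.1102] psi 1.116 F [ 5.89  0.9  -3.83] M [ 0.319 -1.469  0.108] 0.4730149767127639 42.00242042541504
```

View pics/c4.png

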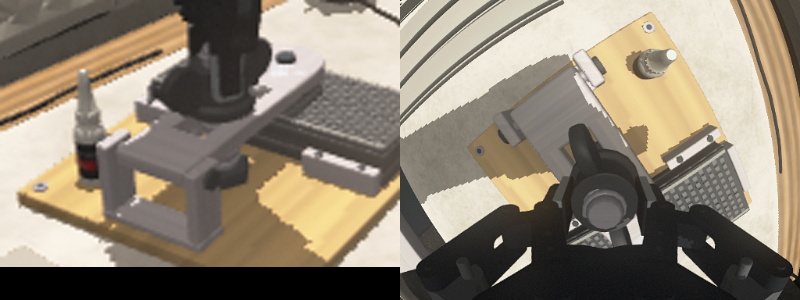

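Emit:
{"op": "jog_arm", "data": {"deltas": [[0.001, 0, -0.0002, 0, 0, -0.1, 0.3], [0, 0, -0.0001, 0, 0, -0.1, 0.3], [0, 0, -0.0001, 0, 0, -0.1, 0.3]]}}

```text
t: 6.75
eef_pos: [0.5366, -0.1103, 0.1098]
tool_rot: [0.001, 0.918, 0.397, 0.002]
contact_force: [6.0, 1.0, -2.1]
gripper_width: 0.474
grasp_force: 42.1
```

```bash
python3 s.py
```

```text
6.75 q [ 0.14  0.45 -0.07  1.98  0.05  0.71 -0.71] p [ 0.5366 -0.1103  0.1098] psi 0.817 F [ 6.03  1.   -2.05] M [ 0.159 -1.195  0.032] 0.4739532530782808 42.106634974479675
```

Emit:
{"op": "jog_arm", "data": {"deltas": [[0, 0, -0.0001, 0, 0, -0.1, 0.3], [0, 0, -0.0001, 0, 0, -0.1, 0.3], [0, 0, -0.0001, 0, 0, -0.1, 0.3]]}}

```text
t: 7.05
eef_pos: [0.5369, -0.1108, 0.1094]
tool_rot: [0.001, 0.967, 0.256, 0.003]
contact_force: [7.3, -0.5, -3.4]
gripper_width: 0.475
grasp_force: 41.9
```

```bash
python3 s.py
```

```text
7.05 q [ 0.09  0.45  0.01  1.98 -0.    0.7  -0.96] p [ 0.5369 -0.1108  0.1094] psi 0.517 F [ 7.27 -0.46 -3.42] M [-0.219 -1.499  0.084] 0.4750035292540725 41.91395580768585
```

Emit:
{"op": "jog_arm", "data": {"deltas": [[0, 0, -0.0001, 0, 0, -0.1, 0.3], [0, 0, -0.0001, 0, 0, -0.1, 0.3], [0, 0, -0.0001, 0, 0, -0.1, 0.3]]}}

```text
t: 7.35
eef_pos: [0.5371, -0.1114, 0.1091]
tool_rot: [0.001, 0.994, 0.108, 0.003]
contact_force: [7.4, -2.5, -5.0]
gripper_width: 0.476
grasp_force: 41.7
```

```bash
python3 s.py
```

```text
7.35 q [ 0.03  0.45  0.08  1.99 -0.05  0.7  -1.21] p [ 0.5371 -0.1114  0.1091] psi 0.217 F [ 7.4  -2.55 -4.97] M [-0.525 -1.62   0.041] 0.47602773482851113 41.711745858192444
```

Emit:
{"op": "jog_arm", "data": {"deltas": [[0.001, -0.001, 0, 0, 0, -0.1, 0.3], [0, 0, -0.0001, 0, 0, -0.1, 0.3], [0, 0, -0.0001, 0, 0, -0.1, 0.3]]}}

```text
t: 7.65
eef_pos: [0.5373, -0.1121, 0.1087]
tool_rot: [0.0, 0.999, -0.042, 0.002]
contact_force: [5.6, -2.0, -4.0]
gripper_width: 0.476
grasp_force: 41.9
```

```bash
python3 s.py
```

```text
7.65 q [-0.03  0.46  0.16  1.99 -0.11  0.7  -1.46] p [ 0.5373 -0.1121  0.1087] psi -0.083 F [ 5.6  -1.97 -4.01] M [-0.4   -1.178  0.071] 0.4759090207237033 41.86628043651581
```

Emit:
{"op": "jog_arm", "data": {"deltas": [[0, 0, -0.0001, 0, 0, -0.1, 0.3], [0, 0, -0.0001, 0, 0, -0.1, 0.3], [0, 0, -0.0001, 0, 0, -0.1, 0.3]]}}

```text
t: 7.95
eef_pos: [0.5372, -0.1128, 0.1084]
tool_rot: [0.0, 0.982, -0.191, 0.002]
contact_force: [5.1, -3.0, -3.8]
gripper_width: 0.474
grasp_force: 41.9
```

```bash
python3 s.py
```

```text
7.95 q [-0.09  0.46  0.23  2.   -0.16  0.7  -1.71] p [ 0.5372 -0.1128  0.1084] psi -0.384 F [ 5.06 -3.01 -3.85] M [-0.701 -1.022  0.124] 0.4740146936118109 41.90157473087311
```

Emit:
{"op": "jog_arm", "data": {"deltas": [[0, 0, -0.0001, 0, 0, -0.1, 0.3], [0, 0, -0.0001, 0, 0, -0.1, 0.3], [0, 0, -0.0001, 0, 0, -0.1, 0.3]]}}

```text
t: 8.25
eef_pos: [0.5369, -0.1133, 0.1081]
tool_rot: [0.0, 0.942, -0.335, 0.002]
contact_force: [3.9, -4.2, -1.8]
gripper_width: 0.475
grasp_force: 42.0
```

```bash
python3 s.py; python3 -c "
from h import *
c=snap('scene','s5')['img'][170:270,150:300,::-1]
cv2.imwrite('pics/c5.png',cv2.resize(c,(750,500),interpolation=2))"
```

```text
8.25 q [-0.15  0.47  0.31  2.   -0.22  0.7  -1.96] p [ 0.5369 -0.1133  0.1081] psi -0.684 F [ 3.88 -4.2  -1.8 ] M [-0.932 -0.817  0.206] 0.4753806229040028 42.00197875499725
```

View pics/c5.png

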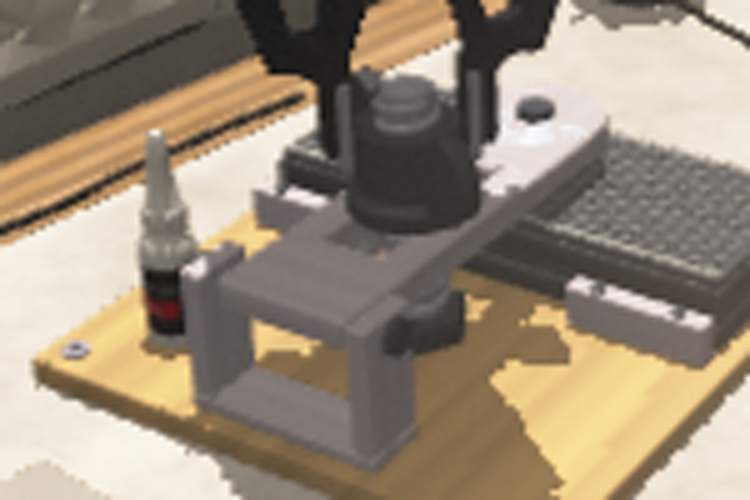

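The picture shows the nut's flange (around pixel 410,220) visibly down on the clamp arm, and the drag is beginning to rise. I'll take small steps from here.

Emit:
{"op": "jog_arm", "data": {"deltas": [[0, -0.001, 0, 0, 0, -0.05, 0.3], [0, 0, -0.0001, 0, 0, -0.05, 0.3]]}}

```text
t: 8.5
eef_pos: [0.5367, -0.1136, 0.108]
tool_rot: [0.0, 0.925, -0.381, 0.002]
contact_force: [3.0, -2.0, -1.0]
gripper_width: 0.481
grasp_force: 42.1
```

```bash
python3 s.py
```

```text
8.5 q [-0.17  0.48  0.34  2.   -0.24  0.7  -2.04] p [ 0.5367 -0.1136  0.108 ] psi -0.781 F [ 3.   -2.03 -1.01] M [-0.491 -0.67   0.209] 0.48057125653448335 42.11841344833374
```

Emit:
{"op": "jog_arm", "data": {"deltas": [[0, 0, 0, 0, 0, -0.05, 0.3], [0, 0, -0.0001, 0, 0, -0.05, 0.3]]}}

```text
t: 8.7
eef_pos: [0.5366, -0.1138, 0.1079]
tool_rot: [0.0, 0.904, -0.427, 0.001]
contact_force: [2.0, -3.4, -0.2]
gripper_width: 0.476
grasp_force: 42.2
```

```bash
python3 s.py
```

```text
8.7 q [-0.19  0.48  0.36  2.   -0.26  0.7  -2.12] p [ 0.5366 -0.1138  0.1079] psi -0.881 F [ 2.02 -3.45 -0.17] M [-0.582 -0.621  0.268] 0.47587098367309977 42.16948628425598
```

Emit:
{"op": "jog_arm", "data": {"deltas": [[0, 0, 0, 0, 0, 0, 0.6], [0, 0, 0, 0, 0, 0, 0.9], [0, 0, 0, 0, 0, 0, 0.9], [0, 0, 0, 0, 0, 0, 0.9], [0, 0, 0.01, 0, 0, 0, 0.9], [0, 0, 0.02, 0, 0, 0, 0.9], [0, 0, 0.03, 0, 0, 0, 0.9], [0, 0, 0.03, 0, 0, 0, 0.9], [0, 0, 0.02, 0, 0, 0, 0.9], [0, 0, 0, 0, 0, 0, 0.9]]}}

```text
t: 9.7
eef_pos: [0.5372, -0.1133, 0.221]
tool_rot: [-0.001, 0.904, -0.427, 0.003]
contact_force: [0.6, -0.2, -0.7]
gripper_width: 0.899
grasp_force: 0.0
```

```bash
python3 s.py; python3 -c "
from h import *
c=snap('scene','s6')['img'][150:280,150:345,::-1];d=snap('wrist','w6')['img'][:,:,::-1]
o=np.zeros((300,800,3),np.uint8);o[:267,:400]=cv2.resize(c,(400,267),interpolation=2);o[:,400:]=cv2.resize(d,(400,300));cv2.imwrite('pics/c6.png',o)"
```

```text
9.7 q [-0.25  0.32  0.43  1.92 -0.16  0.93 -2.2 ] p [ 0.5372 -0.1133  0.221 ] psi -0.883 F [ 0.62 -0.21 -0.71] M [-0.031  0.001 -0.016] 0.8985471404485427 0.0
```

View pics/c6.png

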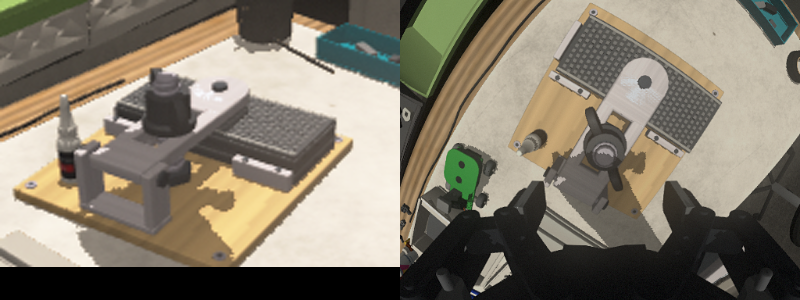

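The nut sits on the arm, the plates haven't moved, and the gripper is clear, so I'm handing in.

```bash
python3 -c "
from station import bot
print(bot.hand_in())"
```

```text
the job is handed in; nothing more can be done
None
```

I screwed the nut down onto the clamp arm and nipped it up about an eighth of a turn (roughly 0.76 rad past contact, judged from the rise in wrist torque). I then let go with the plates where they lay and handed the job in at about 10 s; no verdict was returned.

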